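# Clamp the sample cell by feel

## Task

Stand the steel sample cell upright in the V-shaped nest of the bench clamp and let go of it. Then tighten the clamp's hexagonal hand knob clockwise until the pad bites and the resistance rises sharply, add one eighth of a turn more and no further, and let go. Leave the jar, the cup and the brass weight where they are.

Things in the scene. Friction and masses are not known exactly. Their poses are not given: they have to be found in the camera images.
- clamp: Low clamp bolted to the bench, grey plate 270 x 100 x 12 mm. Origin: centre of its underside; x along it, z up. V-block at the -x end, 70 mm square pinion housing (top 40 mm up) with the knob at the +x end. Between them a rubber-faced pad on a preloaded spring (34 mm wide, top 36 mm up) slides toward -x as the knob turns clockwise, 10 mm per rad.
- nest (a point): Centre of the nest, on the plate's top face 12 mm above the bench, at x = -65 mm, y = 0 of the clamp: the place of the centre of the cell's underside when the cell touches both V faces. Axes as the clamp's; V on its -x side, pad on its +x side. At the start there is 7 to 23 mm (it differs) between the pad and a cell touching the V.
- vee: Dark steel V-block fixed to the clamp plate, open toward +x, its top 38 mm above the bench; each face is at 55 degrees to the clamp's x axis. Origin at the nest point, axes as the clamp's.
- knob_top (a point): Top centre of the black hexagonal knob, 84 mm above the bench, at x = 85 mm of the clamp. 40 mm across flats, 28 mm high, 16 mm free below; vertical axis. Its x axis (white line) is square to a flat and turns with the knob. Turns at about 0.33 Nm; at the bite, 0.7 to 2.3 rad on, torque rises about 0.15 Nm within 0.2 rad, then 0.12 Nm per rad. That load also pushes back at rest; it stays where left.
- cell: Steel sample cell: upright cylinder 44 mm in diameter and 58 mm high with a narrower dark cap (33 mm diameter, 12 mm high) on top and a small nipple, 74 mm in all, 0.2 kg. Origin: centre of its underside. It stands on the bench at the start.
- jar: Bystander: closed amber jar with white lid, 54 mm diameter, 75 mm high. Origin: centre of its underside.
- cup: Bystander: open white ceramic cup, 60 mm diameter, 50 mm high. Origin: centre of its underside.
- weight: Bystander: brass weight with a waist and button on top, 48 mm diameter, 56 mm high. Origin: centre of its underside.
Things that resemble listed ones, but are neither listed nor needed, are in the scene too. What is shaped like the cell but pink is not meant.

How it is judged:
On the way, in this order (a step that is already met when the one before it is completed fails the run):
1. the cell stands upright in the nest, let go, not yet clamped (distance between cell and nest below 0.018 m and angle between cell's own z axis and vertical below 0.08 rad and contact force between cell and the fingers below 0.1 N and contact force between cell and vee below 6 N), for 0.2 s.
2. the pad has bitten: it presses the cell into the V (contact force between cell and vee above 12 N and contact force between cell and the fingers below 0.1 N), for 0.1 s.
At the end, for the whole second after the job is handed in: The cell stands upright (within 3.4 degrees) on the clamp plate within 4 mm of the nest centre, and the clamp presses it into the V with 18.3 to 27.5 N (about 25 to 65 degrees past the bite); nothing is held (contact force between cell and vee between 18.3 and 27.5 N and horizontal distance between cell and nest below 0.004 m and angle between cell's own z axis and vertical below 0.06 rad and height (world z) of cell below 0.016 m); the robot touches nothing.
It fails at once if the clamp is overtightened: the cell pressed into the V with more than 34 N (contact force between cell and vee above 34 N).
It fails at once if a bystander is moved more than 30 mm (distance of any of jar, cup, weight from where it was at the start of the episode above 0.03 m).
It also fails if it takes over 67 s, if anything falls off the work surface, if the arm or the gripper's body presses on something with over 40 N, if the wrist force passes 120 N, or if a joint passes its speed limit or range.

## Robot

A 7-joint arm with a two-finger parallel gripper is mounted at the origin on the work surface. World frame = base frame: x ahead of the robot, y to its left, z up, the work surface at z = 0. Lengths are in m, angles in rad, forces in N, time in s.
With the tool pointing down it reaches from about 0.425 to 0.875 m from the base axis. Payload 4.7 kg.
Tool frame: the origin (TCP) lies on the centre line of the jaws, within the pads' length; the fingertips stand ahead of it and the grasp point (between the pads) lies 2 mm behind it (nose_length is the z of the fingertips in the tool frame, in m); z points along the fingers, y is the line along which they close (so a half turn about z gives the same grasp; the last joint's range is limited). The gripper opens to 87 mm and grips with 3 to 60 N. Pads are 19 mm wide; open, the fingers measure 117 mm over their backs; the gripper's body (75 mm by 190 mm) begins 51 mm behind the grasp point.
Start: joints at [-1.217, 0.321, -0.07, 1.45, 0.023, 1.371, -0.057], TCP at [0.217, 0.613, 0.24] pointing down, gripper open.
Joint ranges: [-2.86, 2.86], [-0.3, 2.09], [-1.38, 1.24], [0.06, 2.45], [-1.56, 4.7], [0.09, 2.05], [-2.69, 2.69]. Speed limits (rad/s): [2.57, 2.57, 3.14, 3.14, 3.14, 3.14, 3.14].

## Interface

Orientations are given as a rotation vector (axis times angle).
In Python, from bench import * gives the robot as it stands.
- The arm moves only by the tool send_rows, never from a script. Its arguments are lists of equal length, an entry for each row: "xyz": the shift along the tool's x, y, z in mm, a list of three; "dr": the turn, a rotation vector about the tool's x, y, z in rad, a list of three. A call has exactly 10 rows; each row is the pose to reach, as a shift and turn from the pose commanded when the call began, along the tool's axes at that moment; what a row does not reach only later rows make up. A row lasts 1/12 s, in which the tool goes at most 41.7 mm and 7.16 degrees, less where a joint would pass 70% of its speed; a pose out of reach is approached as far as the arm can. A call with a gripper value outside its range is refused whole. "jaw" is the finger opening in mm, from 0 to 87, set as the call begins (left out, the last holds). The fingers move at their own pace and stop on an object; "grip_force" is the grip in N (left out, the last holds). Time passes only in rows, so rows that repeat a pose let the fingers close, or fill a call up. It gives the time, the measured TCP pose, the force, the opening and the grip force at its end, in the units of the state.
- get_state(): the state, without advancing time (a new reading comes with each control period).
- get_image(name): name is "scene" or "top" or "wrist"; returns the picture (384x512x3 uint8, red, green, blue); there is no depth.
- calibration(name): a dict with "vfov" (degrees; the focal length in pixels is half the picture's height over the tangent of half this angle, whatever the lens; pixels are square), "cx", "cy" (the principal point, pixels), "k1" (the pictures are not rectified: a ray, as slopes to the right and down, at radius r is drawn at 1 + k1 r^2 times it, then the intrinsics apply), "rvec" (rotation vector, rad) and "tvec" (3), from world to camera coordinates, as OpenCV has them; the wrist camera has in their place "hand_eye" (4x4, takes a point from camera to tool coordinates, whose origin is the TCP and whose axes are the flange's). Camera axes: x right, y down, z forward; pixel columns grow to the right and rows downward; lengths in m; the calibration is good to about 2 mm. A picture is of the moment at which its call begins: read the wrist's pose just before it. calibration takes no time and is no camera call.
- close_job(): hands the job in; it is judged then, once.
The state is a dict: "time": time; "joint_positions": joint angles; "qd": joint speeds; "joint_torque": joint torques, N m; "position": TCP position; "tool_rot": TCP orientation; "ft_force": force on the tool from outside, world axes, zero at the start; "torque": the same for the moment, N m; "grip_width": opening from 0.0 (shut) to 1.0 (fully open); "grip_force": force on a finger pad.
Only numpy, scipy, OpenCV 4.12 (cv2) and the standard library are available. Lean on these libraries where they do the work, as an engineer would, in place of code of your own. Each camera call takes 0.05 s, during which the arm holds its last target. There are 200 camera calls.

## Working session

There is one attempt and no reset: what is moved stays moved. The work goes in short steps, Python scripts to look and compute and a tool call to move; the robot and the scene stay as the last step left them, time stands still between calls to the robot, and variables do not carry over. Pictures are saved under pics/ and viewed, at most 10 in all, crops included, and the job is handed in when it is done.

Besides the shell and the picture viewer there is one more tool, called after "Call:" by a JSON object that holds its "method" and its "body". send_rows: Moves the arm, as the interface text tells. Its arguments: {"type":"object","properties":{"xyz":{"type":"array"},"dr":{"type":"array"},"jaw":{"type":"number"},"grip_force":{"type":"number"}},"required":["xyz","dr"]}

```bash
mkdir -p pics; cat > h.py <<'E'
from bench import *
import numpy as np, cv2
from scipy.spatial.transform import Rotation as R
def cam(name, st=None):
    c=calibration(name); f=192/np.tan(np.radians(c["vfov"])/2)
    if "hand_eye" in c:
        H=np.array(c["hand_eye"]); Rt=R.from_rotvec(st["tool_rot"]).as_matrix()
        Rc=Rt@H[:3,:3]; o=Rt@H[:3,3]+np.array(st["position"])
    else:
        Rc=R.from_rotvec(np.ravel(c["rvec"])).as_matrix().T; o=-Rc@np.ravel(c["tvec"])
    return c,f,Rc,o
def ray(name,u,v,z,st=None):
    c,f,Rc,o=cam(name,st)
    K=np.array([[f,0,c["cx"]],[0,f,c["cy"]],[0,0,1.]])
    p=cv2.undistortPoints(np.array([[[u,v]]],float),K,np.array([c["k1"],0,0,0.]))[0,0]
    d=Rc@np.array([p[0],p[1],1]); return o+d*(z-o[2])/d[2]
def proj(name,P,st=None):
    c,f,Rc,o=cam(name,st); q=Rc.T@(np.array(P)-o); s=q[:2]/q[2]; s=s*(1+c["k1"]*(s@s)); return s*f+[c["cx"],c["cy"]]
def snap(name,fn):
    st=get_state(); im=get_image(name); cv2.imwrite("pics/"+fn,np.ascontiguousarray(im[:,:,::-1])); return st,im
E
python3 - <<'E'
from h import *
s,a=snap("scene","s0.png");s,b=snap("top","t0.png")
cv2.imwrite("pics/t0b.png",cv2.resize(cv2.imread("pics/t0.png"),(800,600),interpolation=cv2.INTER_CUBIC))
print(s); print(calibration("top"),cam("top")[3],calibration("wrist"))
E
ls; python3 -c "import bench;print([x for x in dir(bench) if x[0]!='_'])"
```

```text
{'time': 0.05, 'joint_positions': array([-1.21689264,  0.32180401, -0.07009252,  1.45162623,  0.02260031,
        1.37078779, -0.05689432]), 'qd': array([ 0.00136685, -0.00102051, -0.00033154, -0.00092819, -0.00108534,
       -0.00109437, -0.00098674]), 'joint_torque': array([ 6.73526793e-04, -4.92993951e+01, -4.06231508e-01, -3.13701475e+01,
       -6.42945548e-02,  3.97622120e-02,  1.11100933e-04]), 'position': array([0.2165212 , 0.61235032, 0.23849835]), 'tool_rot': array([-5.31094991e-01, -3.09615299e+00,  2.86692212e-03]), 'ft_force': array([ 0.45972093,  0.15106476, -0.52797783]), 'torque': array([-0.01375525,  0.04066152, -0.04416384]), 'grip_force': 0.0, 'grip_width': 1.0011224592910708}
{'vfov': 56.52171049400615, 'cx': 252.19349929111183, 'cy': 186.22176706121377, 'k1': 0.006119827026216523, 'rvec': array([ 2.11877195, -2.10321664,  0.17200919]), 'tvec': array([-0.00168606,  0.5734995 ,  0.72044884])} [ 0.42864636 -0.017823    0.81479794] {'vfov': 70.07268715401418, 'cx': 255.7926809375022, 'cy': 189.7660861574878, 'k1': -0.011729387939394228, 'hand_eye': array([[-7.43769629e-04, -9.67820653e-01, -2.51639884e-01,
         6.89327019e-02],
       [ 9.99999680e-01, -6.45815324e-04, -4.71848823e-04,
        -4.54640116e-04],
       [ 2.94152143e-04, -2.51640154e-01,  9.67820823e-01,
        -1.45431352e-01],
       [ 0.00000000e+00,  0.00000000e+00,  0.00000000e+00,
         1.00000000e+00]])}
h.py
pics
['MotionError', 'calibration', 'close_job', 'get_image', 'get_state', 'nose_length']
```

View pics/t0b.png

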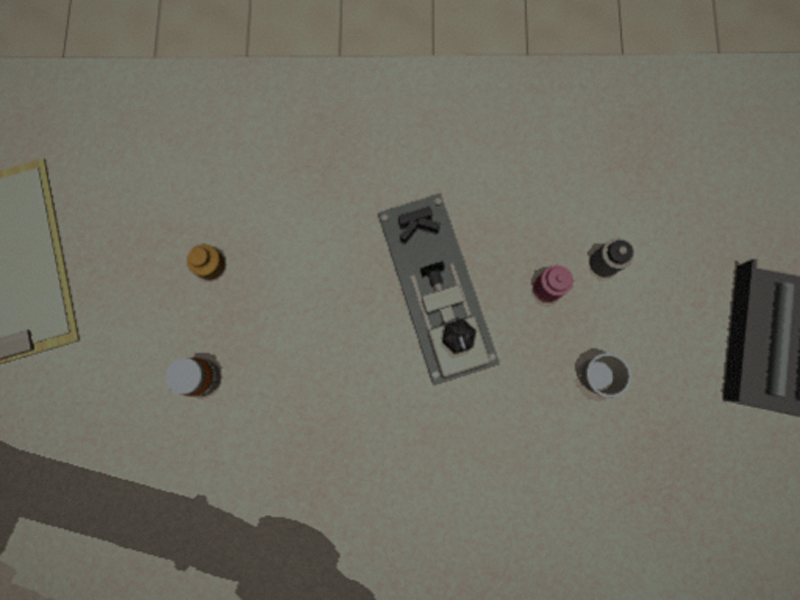

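View pics/s0.png

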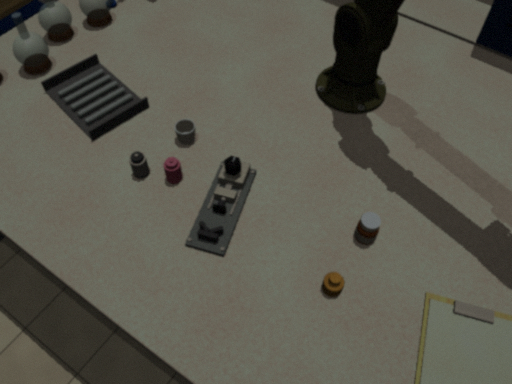

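The top view (800 px copy) shows the clamp plate with corners (379,214), (441,195), (498,363) and (434,383), the V at the upper end, and the knob at (459,336) with its white line. The cell's dark cap is at (620,250), the pink decoy at (555,282), the cup at (605,375), the jar at (190,377) and the weight at (204,261).

```bash
python3 - <<'E'
from h import *
s=1.5625
g=lambda u,v,z: ray("top",(u+.5)/s-.5,(v+.5)/s-.5,z)
C=[g(u,v,.012) for u,v in [(379,214),(441,195),(498,363),(434,383)]]
ce=np.mean(C,0); print("corners",np.round(C,4).tolist(),"ctr",ce.round(4))
print([np.linalg.norm(C[i]-C[(i+1)%4]).round(4) for i in range(4)])
ax=(C[0]+C[1]-C[2]-C[3])/2; ax/=-np.linalg.norm(ax); print("x axis",ax, "yaw",np.degrees(np.arctan2(ax[1],ax[0])))
print("nest",(ce-.065*ax).round(4),"knob pred",(ce+.085*ax).round(4),"knob seen",g(459,336,.084).round(4))
print("cell",g(620,250,.070).round(4),"pink",g(556,281,.07).round(4),"cup",g(606,375,.05).round(4))
st=get_state();print(R.from_rotvec(st["tool_rot"]).as_matrix().round(3),nose_length)
E
```

```text
corners [[0.6998, 0.0279, 0.012], [0.7299, -0.0654, 0.012], [0.4783, -0.1449, 0.012], [0.4494, -0.0539, 0.012]] ctr [ 0.5894 -0.0591  0.012 ]
[np.float64(0.0981), np.float64(0.2638), np.float64(0.0955), np.float64(0.2634)]
x axis [-0.95208891 -0.30582136 -0.        ] yaw -162.19241425090806
nest [ 0.6513 -0.0392  0.012 ] knob pred [ 0.5084 -0.0851  0.012 ] knob seen [ 0.5086 -0.0835  0.084 ]
cell [ 0.6292 -0.305   0.07  ] pink [ 0.5857 -0.2166  0.07  ] cup [ 0.4612 -0.2828  0.05  ]
[[-0.943  0.333 -0.   ]
 [ 0.333  0.943 -0.002]
 [-0.    -0.002 -1.   ]] 0.017
```

Call:
{"method": "send_rows", "body": {"xyz": [[-35,-22,0],[-70,-43,0],[-105,-65,0],[-140,-86,0],[-175,-108,0],[-210,-130,0],[-245,-151,0],[-280,-173,0],[-315,-194,0],[-350,-216,0]], "dr": [[0,0,0],[0,0,0],[0,0,0],[0,0,0],[0,0,0],[0,0,0],[0,0,0],[0,0,0],[0,0,0],[0,0,0]], "jaw": 87}}

```text
time: 0.93
position: [0.4754, 0.2907, 0.2394]
tool_rot: [-0.531, -3.096, -0.0]
ft_force: [1.1, 0.6, 0.2]
grip_width: 1.001
grip_force: 0.0
```

```bash
cat >> h.py <<'E'
def goto(P,yaw,st=None):
    """print tool-frame shift (mm) and z turn to reach P with tool-y line at yaw (deg), tool down"""
    st=st or get_state(); M=R.from_rotvec(st["tool_rot"]).as_matrix()
    y=np.radians(yaw); Y=np.array([np.cos(y),np.sin(y),0]); Z=np.array([0,0,-1.]); T=np.c_[np.cross(Y,Z),Y,Z]
    print("t %.2f"%st["time"],"pos",np.round(st["position"],4),"yaw %.1f"%np.degrees(np.arctan2(M[1,1],M[0,1])),"j7 %.2f"%st["joint_positions"][6],
     "shift",(1000*M.T@(np.array(P)-st["position"])).round(1),"dr",R.from_matrix(M.T@T).as_rotvec().round(3))
E
python3 -c "
from h import *
goto([.6292,-.305,.2],22.4)"
```

```text
t 0.93 pos [0.4754 0.2907 0.2394] yaw 70.5 j7 0.66 shift [-343.5 -510.5   39.3] dr [-0.   -0.    0.84]
```

Call:
{"method": "send_rows", "body": {"xyz": [[-20,-30,2],[-40,-60,4],[-60,-90,6],[-80,-120,8],[-100,-150,10],[-120,-180,12],[-140,-210,14],[-160,-240,16],[-180,-270,18],[-200,-300,20]], "dr": [[0,0,0.08],[0,0,0.16],[0,0,0.24],[0,0,0.32],[0,0,0.4],[0,0,0.48],[0,0,0.56],[0,0,0.64],[0,0,0.72],[0,0,0.8]]}}

```text
time: 1.77
position: [0.5631, -0.0586, 0.2193]
tool_rot: [-1.7, -2.642, -0.0]
ft_force: [-0.0, 0.6, 0.2]
grip_width: 1.003
grip_force: 0.0
```

```bash
python3 -c "
from h import *
goto([.6292,-.305,.2],22.4)"
```

```text
t 1.77 pos [ 0.5631 -0.0586  0.2193] yaw 24.5 j7 0.56 shift [-251.6  -41.9   19.2] dr [-0.    -0.     0.036]
```

```bash
python3 -c "
from h import *
import pickle
st,im=snap('wrist','w0.png');pickle.dump(st,open('w0.pkl','wb'))"
```

Call:
{"method": "send_rows", "body": {"xyz": [[-32,-5,2],[-64,-10,4],[-96,-16,7],[-128,-21,10],[-160,-26,13],[-192,-32,16],[-222,-37,19],[-242,-40,19],[-252,-42,19],[-252,-42,19]], "dr": [[0,0,0],[0,0,0],[0,0,0],[0,0,0],[0,0,0],[0,0,0],[0,0,0],[0,0,0],[0,0,0],[0,0,0]]}}

```text
time: 2.65
position: [0.6294, -0.3062, 0.1997]
tool_rot: [-1.699, -2.642, 0.003]
ft_force: [-0.9, 0.4, 0.4]
grip_width: 0.996
grip_force: 0.0
```

```bash
python3 -c "
from h import *
import pickle
st,im=snap('wrist','w1.png');pickle.dump(st,open('w1.pkl','wb'));goto([.6292,-.305,.048],24.5)
cv2.imwrite('pics/w01.png',cv2.resize(np.vstack([cv2.imread('pics/w0.png'),cv2.imread('pics/w1.png')]),(400,600),interpolation=cv2.INTER_AREA))"
```

```text
t 2.70 pos [ 0.6299 -0.3039  0.2   ] yaw 24.6 j7 1.03 shift [ -0.9  -1.  152. ] dr [-0.001 -0.001  0.002]
```

View pics/w0.png

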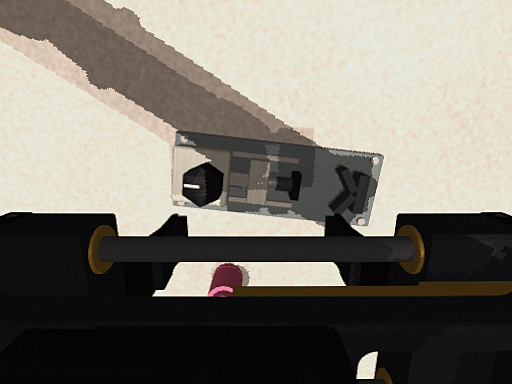

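View pics/w1.png

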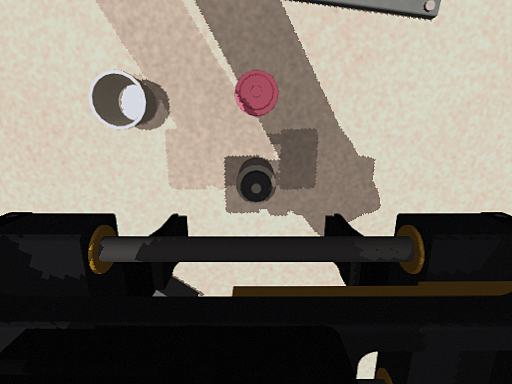

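The clamp picture (w0) shows the plate with corners near (178,130), (383,155), (376,226) and (172,204), the knob at (203,185), its white line running to (184,186), and the pad face at x≈301. In w1 the cell's cap centre is at (257,185), with its top face about 33 mm across.

```bash
python3 - <<'E'
from h import *
import pickle
w0=pickle.load(open('w0.pkl','rb'));w1=pickle.load(open('w1.pkl','rb'))
print("cell",ray("wrist",257,185,.070,w1).round(4),"nipple",ray("wrist",256,187,.074,w1).round(4))
C=[ray("wrist",u,v,.012,w0) for u,v in [(178,130),(383,155),(376,226),(172,204)]]
ce=np.mean(C,0);print(np.round(C,4).tolist(),ce,[np.linalg.norm(C[i]-C[(i+1)%4]).round(4) for i in range(4)])
ax=(C[0]+C[3]-C[1]-C[2]);ax/=np.linalg.norm(ax);print(np.degrees(np.arctan2(ax[1],ax[0])),"nest",ce-.065*ax,"knob",ce+.085*ax, "seen",ray("wrist",203,182,.084,w0))
a,b=ray("wrist",184,186,.084,w0),ray("wrist",200,187,.084,w0);print("line",np.degrees(np.arctan2(*(a-b)[1::-1])))
im=cv2.imread("pics/w0.png")[110:240,160:400]
cv2.imwrite("pics/w0c.png",cv2.resize(im,None,fx=3.3,fy=3.3,interpolation=cv2.INTER_CUBIC))
E
```

```text
cell [ 0.6288 -0.3044  0.07  ] nipple [ 0.6284 -0.3058  0.074 ]
[[0.4505, -0.0498, 0.012], [0.7024, 0.0301, 0.012], [0.7446, -0.0585, 0.012], [0.4772, -0.145, 0.012]] [ 0.59367896 -0.05576952  0.012     ] [np.float64(0.2643), np.float64(0.0981), np.float64(0.2811), np.float64(0.0989)]
-162.230380240225 nest [ 0.6555779  -0.03593214  0.012     ] knob [ 0.5127342 -0.0817107  0.012    ] seen [ 0.51024948 -0.0783345   0.084     ]
line -159.25618470532538
```

View pics/w0c.png

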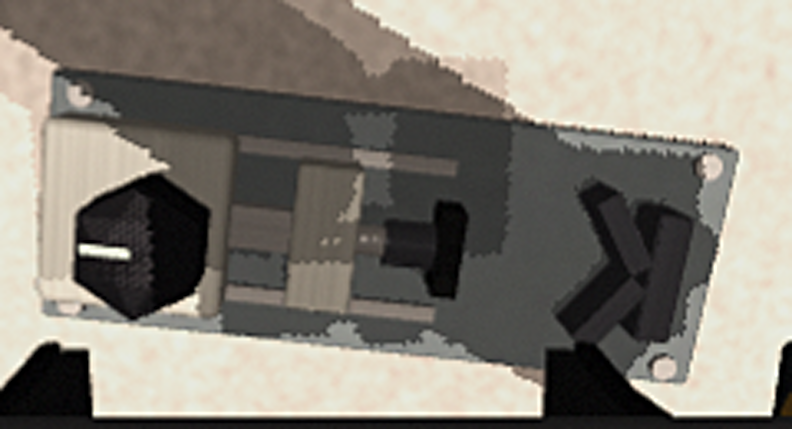

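The crop confirms the right-hand lower plate corner at about (368,226). The knob hexagon has flats facing left and right, with the line square to the left flat. I'll pick the cell up now.

Call:
{"method": "send_rows", "body": {"xyz": [[-1,-1,20],[-1,-1,42],[-1,-1,64],[-1,-1,86],[-1,-1,106],[-1,-1,124],[-1,-1,138],[-1,-1,147],[-1,-1,152],[-1,-1,152]], "dr": [[0,0,0],[0,0,0],[0,0,0],[0,0,0],[0,0,0],[0,0,0],[0,0,0],[0,0,0],[0,0,0],[0,0,0]]}}

```text
time: 3.53
position: [0.6298, -0.3036, 0.0478]
tool_rot: [-1.693, -2.645, -0.0]
ft_force: [-0.1, -0.6, -0.0]
grip_width: 0.999
grip_force: 0.0
```

Call:
{"method": "send_rows", "body": {"xyz": [[0,0,0],[0,0,0],[0,0,0],[0,0,0],[0,0,0],[0,0,0],[0,0,0],[0,0,0],[0,0,0],[0,0,0]], "dr": [[0,0,0],[0,0,0],[0,0,0],[0,0,0],[0,0,0],[0,0,0],[0,0,0],[0,0,0],[0,0,0],[0,0,0]], "jaw": 30, "grip_force": 25}}

```text
time: 4.37
position: [0.6297, -0.305, 0.0486]
tool_rot: [-1.695, -2.645, 0.0]
ft_force: [-1.4, 0.5, 1.3]
grip_width: 0.499
grip_force: 25.0
```

Grip holds at a 43.4 mm opening. I'll lift and carry it beside the nest for one close look.

Call:
{"method": "send_rows", "body": {"xyz": [[0,0,-15],[0,0,-35],[0,0,-60],[10,8,-85],[35,27,-105],[65,50,-110],[95,73,-110],[125,96,-110],[152,117,-110],[173,132,-110]], "dr": [[0,0,0],[0,0,0],[0,0,0],[0,0,0],[0,0,0],[0,0,0],[0,0,0],[0,0,0],[0,0,0],[0,0,0]]}}

```text
time: 5.2
position: [0.6784, -0.0874, 0.1592]
tool_rot: [-1.69, -2.648, -0.004]
ft_force: [1.2, -0.1, -3.1]
grip_width: 0.501
grip_force: 25.0
```

```bash
python3 - <<'E'
from h import *
import pickle
w0=pickle.load(open('w0.pkl','rb'))
C=[ray("wrist",160+u/3.3,110+v/3.3,.012,w0) for u,v in [(55,68),(739,146),(685,383),(40,313)]]
ce=np.mean(C,0);ax=(C[0]+C[3]-C[1]-C[2]);ax/=np.linalg.norm(ax)
print("w0 nest",ce-.065*ax,ax,[np.linalg.norm(C[i]-C[(i+1)%4]).round(4) for i in range(4)])
get_image("scene")
st,im=snap('wrist','w2.png');pickle.dump(st,open('w2.pkl','wb'))
print(st["time"],st["position"],st["qd"].round(3))
E
```

```text
w0 nest [ 0.65283215 -0.03722495  0.012     ] [-0.95126124 -0.30838621  0.        ] [np.float64(0.2669), np.float64(0.0998), np.float64(0.2693), np.float64(0.0991)]
5.25 [ 0.67978014 -0.08002549  0.15879206] [ 0.021  0.008 -0.014  0.001 -0.023 -0.004  0.091]
```

View pics/w2.png

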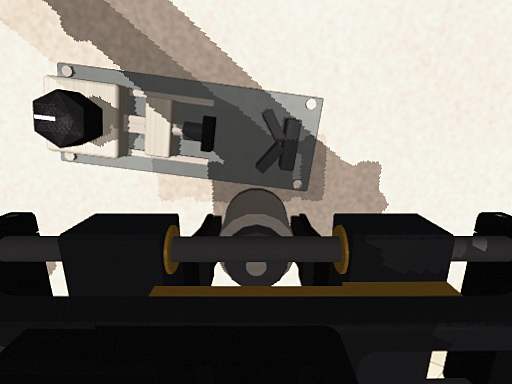

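The picture shows the clamp clear of the held cell. Plate corners are about (58,63), (322,98), (305,190) and (52,157), the V apex is near (283,140), and the pad face is at x≈215.

```bash
python3 - <<'E'
from h import *
import pickle
w2=pickle.load(open('w2.pkl','rb'))
st=get_state(); print(st["time"],st["position"],st["qd"].round(3))
C=[ray("wrist",u,v,.012,w2) for u,v in [(58,63),(322,98),(305,190),(52,157)]]
ce=np.mean(C,0);ax=(C[0]+C[3]-C[1]-C[2]);ax/=np.linalg.norm(ax)
print("nest",ce-.065*ax,ax,[np.linalg.norm(C[i]-C[(i+1)%4]).round(4) for i in range(4)])
n=np.array([.6525,-.038,.012])
print("pad face x from nest", [( (ray("wrist",u,v,.036,w2)-n)@ax).round(4) for u,v in [(215,118),(213,150)]])
# aim 4 mm toward pad
a=np.array([-.952,-.307,0]); g=n+.004*a; goto([g[0],g[1],.12],24.6,st); goto([g[0],g[1],.0615],24.6,st)
E
```

```text
5.3 [ 0.67917527 -0.08301187  0.15864821] [ 0.051 -0.002  0.06   0.017  0.048 -0.006  0.033]
nest [ 0.65007147 -0.03815018  0.012     ] [-0.95213678 -0.3056723   0.        ] [np.float64(0.2658), np.float64(0.0976), np.float64(0.2757), np.float64(0.0961)]
pad face x from nest [np.float64(0.0346), np.float64(0.0336)]
t 5.30 pos [ 0.6792 -0.083   0.1586] yaw 25.3 j7 0.71 shift [52.4 -9.  38.9] dr [ 0.003 -0.005  0.012]
t 5.30 pos [ 0.6792 -0.083   0.1586] yaw 25.3 j7 0.71 shift [52.2 -9.1 97.4] dr [ 0.003 -0.005  0.012]
```

Call:
{"method": "send_rows", "body": {"xyz": [[8,-1,5],[18,-3,12],[28,-5,20],[38,-7,30],[46,-8,36],[50,-9,39],[52,-9,39],[52,-9,39],[52,-9,39],[52,-9,39]], "dr": [[0,0,0],[0,0,0],[0,0,0],[0,0,0],[0,0,0],[0,0,0],[0,0,0],[0,0,0],[0,0,0],[0,0,0]]}}

```text
time: 6.13
position: [0.6483, -0.0499, 0.1203]
tool_rot: [1.695, 2.643, 0.001]
ft_force: [0.7, -0.3, -3.2]
grip_width: 0.498
grip_force: 25.0
```

```bash
python3 - <<'E'
from h import *
n=np.array([.652,-.038,.012])+.004*np.array([-.952,-.307,0])
for i in range(3):
    st=get_state(); goto([n[0],n[1],.062],24.6,st); print(st["qd"].round(3)); get_image("scene")
E
```

```text
t 6.13 pos [ 0.6483 -0.0499  0.1203] yaw 24.6 j7 0.64 shift [ 9.8  4.3 58.3] dr [0.001 0.001 0.001]
[ 0.002  0.003 -0.002  0.002 -0.001 -0.    -0.   ]
t 6.18 pos [ 0.6482 -0.0498  0.1202] yaw 24.6 j7 0.64 shift [ 9.7  4.4 58.2] dr [0.001 0.001 0.001]
[-0.002  0.003 -0.001  0.003 -0.001  0.    -0.003]
t 6.23 pos [ 0.6481 -0.0497  0.1201] yaw 24.6 j7 0.64 shift [ 9.5  4.4 58.1] dr [0.001 0.001 0.001]
[ 0.     0.002 -0.002  0.003 -0.     0.    -0.   ]
```

```bash
python3 - <<'E'
from h import *
import pickle
st,im=snap('wrist','w3.png');pickle.dump(st,open('w3.pkl','wb'))
E
```

```text
(no output)
```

View pics/w3.png

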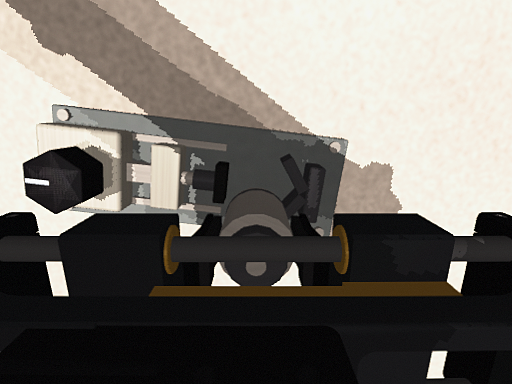

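The plate's far edge is fully visible here, from (52,105) to (348,139). I'll locate the nest from that edge with the arm at rest.

```bash
python3 - <<'E'
from h import *
import pickle
w=pickle.load(open('w3.pkl','rb'))
a,b=[ray("wrist",u,v,.012,w) for u,v in [(52,105),(348,139)]]
ax=(a-b);L=np.linalg.norm(ax);ax/=L; y=np.cross([0,0,1],ax); print(L,np.degrees(np.arctan2(ax[1],ax[0])))
for s in (1,-1):
    n=(a+b)/2+s*.05*y-.065*ax; print(s,"nest",n.round(4),"knob",(n+.15*ax).round(4))
print("knob seen",ray("wrist",64,179,.084,w), "line yaw", np.degrees(np.arctan2(*(ray("wrist",27,181,.084,w)-ray("wrist",47,182,.084,w))[1::-1])))
E
```

```text
0.2674546496774461 -161.84750847724382
1 nest [ 0.6532 -0.0378  0.012 ] knob [ 0.5107 -0.0845  0.012 ]
-1 nest [0.622  0.0572 0.012 ] knob [0.4795 0.0105 0.012 ]
knob seen [ 0.51656465 -0.07797338  0.084     ] line yaw -158.3390441498148
```

Call:
{"method": "send_rows", "body": {"xyz": [[3,2,3],[6,3,9],[9,5,17],[10,5,26],[10,5,35],[10,5,43],[10,5,50],[10,5,55],[10,5,58],[10,5,58]], "dr": [[0,0,0],[0,0,0],[0,0,0],[0,0,0],[0,0,0],[0,0,0],[0,0,0],[0,0,0],[0,0,0],[0,0,0]]}}

```text
time: 7.17
position: [0.6479, -0.0381, 0.0613]
tool_rot: [-1.695, -2.645, 0.001]
ft_force: [0.4, -0.6, -1.6]
grip_width: 0.498
grip_force: 25.0
```

Call:
{"method": "send_rows", "body": {"xyz": [[0,0,0],[0,0,0],[0,0,0],[0,0,0.5],[0,0,0.5],[0,0,1],[0,0,1],[0,0,1],[0,0,1],[0,0,1]], "dr": [[0,0,0],[0,0,0],[0,0,0],[0,0,0],[0,0,0],[0,0,0],[0,0,0],[0,0,0],[0,0,0],[0,0,0]]}}

```text
time: 8.0
position: [0.6481, -0.0378, 0.0606]
tool_rot: [1.695, 2.645, 0.0]
ft_force: [0.5, -0.3, -1.8]
grip_width: 0.502
grip_force: 25.0
```

Call:
{"method": "send_rows", "body": {"xyz": [[0,0,0.5],[0,0,0.5],[0,0,0.5],[0,0,0.5],[0,0,0.5],[0,0,0.5],[0,0,0.5],[0,0,0.5],[0,0,0.5],[0,0,0.5]], "dr": [[0,0,0],[0,0,0],[0,0,0],[0,0,0],[0,0,0],[0,0,0],[0,0,0],[0,0,0],[0,0,0],[0,0,0]], "jaw": 70}}

```text
time: 8.83
position: [0.648, -0.0378, 0.0601]
tool_rot: [1.695, 2.645, 0.0]
ft_force: [-0.5, -0.0, 0.5]
grip_width: 0.802
grip_force: 0.0
```

Call:
{"method": "send_rows", "body": {"xyz": [[0,0,-3],[0,0,-8],[0,0,-18],[0,0,-30],[0,0,-44],[0,0,-58],[0,0,-72],[0,0,-84],[0,0,-90],[0,0,-90]], "dr": [[0,0,0],[0,0,0],[0,0,0],[0,0,0],[0,0,0],[0,0,0],[0,0,0],[0,0,0],[0,0,0],[0,0,0]]}}

```text
time: 9.67
position: [0.6492, -0.0379, 0.1525]
tool_rot: [1.693, 2.643, 0.004]
ft_force: [-0.0, -0.0, -0.4]
grip_width: 0.805
grip_force: 0.0
```

```bash
python3 - <<'E'
from h import *
goto([.5107+.03,-.083-.02,.17],24.6); goto([.5107,-.083,.17],-160)
print(get_state()["joint_positions"].round(2))
E
```

```text
t 9.67 pos [ 0.6492 -0.0379  0.1525] yaw 24.7 j7 0.61 shift [ -13.8 -125.7  -17.9] dr [0.003 0.001 0.002]
t 9.67 pos [ 0.6492 -0.0379  0.1525] yaw 24.7 j7 0.61 shift [  16.9 -144.6  -18. ] dr [-2.00e-03  5.00e-03 -3.06e+00]
[-0.41  0.41  0.55  1.58 -0.22  1.21  0.61]
```

Call:
{"method": "send_rows", "body": {"xyz": [[1,-8,-10],[3,-26,-24],[6,-48,-36],[9,-72,-46],[12,-98,-48],[14,-118,-48],[16,-134,-48],[17,-142,-48],[17,-145,-48],[17,-145,-48]], "dr": [[0,0,-0.08],[0,0,-0.2],[0,0,-0.32],[0,0,-0.44],[0,0,-0.56],[0,0,-0.68],[0,0,-0.8],[0,0,-0.9],[0,0,-0.97],[0,0,-0.99]]}}

```text
time: 10.5
position: [0.508, -0.0833, 0.1976]
tool_rot: [-0.233, -3.132, -0.001]
ft_force: [-0.6, 0.3, -0.3]
grip_width: 0.801
grip_force: 0.0
```

Call:
{"method": "send_rows", "body": {"xyz": [[0,0,0],[0,0,0],[0,0,0],[0,0,0],[0,0,0],[0,0,0],[0,0,0],[0,0,0],[0,0,0],[0,0,0]], "dr": [[0,0,0],[0,0,0],[0,0,0],[0,0,0],[0,0,0],[0,0,0],[0,0,0],[0,0,0],[0,0,0],[0,0,0]]}}

```text
time: 11.33
position: [0.5092, -0.0829, 0.1981]
tool_rot: [0.235, 3.133, 0.0]
ft_force: [0.2, 0.5, -0.2]
grip_width: 0.803
grip_force: 0.0
```

```bash
python3 - <<'E'
from h import *
import pickle
st,im=snap('wrist','w4.png');pickle.dump(st,open('w4.pkl','wb'))
goto([.5107,-.083,.075],81,st)
E
```

```text
t 11.33 pos [ 0.5092 -0.0829  0.1981] yaw 81.4 j7 1.56 shift [-1.500e+00  1.000e-01  1.231e+02] dr [0.    0.    0.007]
```

View pics/w4.png

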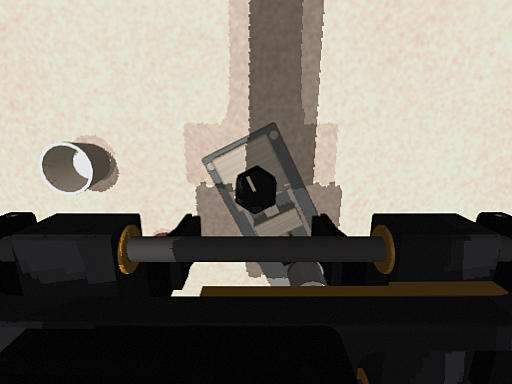

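The knob is a dark hexagon around (257,188), with the white line running from about (247,177) to (254,192). I'll measure both by mask.

```bash
python3 - <<'E'
from h import *
import pickle
w=pickle.load(open('w4.pkl','rb'))
g=cv2.cvtColor(cv2.imread('pics/w4.png'),cv2.COLOR_BGR2GRAY)
roi=np.zeros_like(g);cv2.circle(roi,(257,188),32,255,-1)
d=((g<45)&(roi>0)).astype(np.uint8); n,l,s,c=cv2.connectedComponentsWithStats(d); k=1+np.argmax(s[1:,4])
cs,_=cv2.findContours((l==k).astype(np.uint8),cv2.RETR_EXTERNAL,cv2.CHAIN_APPROX_NONE)
h=cv2.convexHull(max(cs,key=cv2.contourArea)); print(s[k],c[k],cv2.approxPolyDP(h,3,True)[:,0].tolist())
m=np.zeros_like(g);cv2.drawContours(m,[h],-1,255,-1);m=cv2.erode(m,np.ones((5,5)))
ys,xs=np.nonzero((g>110)&(m>0)); print(len(xs),xs.min(),xs.max(),ys.min(),ys.max())
P=np.array([ray("wrist",x,y,.084,w)[:2] for x,y in zip(xs,ys)])
vx=np.linalg.svd(P-P.mean(0))[2][0]; print("line mean",P.mean(0),"yaw",np.degrees(np.arctan2(vx[1],vx[0])),"ends",P[np.argmin(P@vx)],P[np.argmax(P@vx)])
H=np.array([ray("wrist",x,y,.084,w)[:2] for x,y in cv2.approxPolyDP(h,3,True)[:,0]]);print(H.round(4).tolist())
E
```

```text
[ 235  166   42   48 1447] [255.90739461 189.92052522] [[258, 166], [275, 179], [275, 203], [253, 213], [236, 202], [238, 175]]
40 247 254 177 190
line mean [ 0.50058499 -0.08729435] yaw 17.063675263248175 ends [ 0.49368054 -0.08964689] [ 0.50754437 -0.08492165]
[[0.4846, -0.0775], [0.4997, -0.0631], [0.5238, -0.0664], [0.5309, -0.0895], [0.517, -0.1044], [0.4904, -0.0979]]
```

Call:
{"method": "send_rows", "body": {"xyz": [[0,-1,10],[0,-1,25],[0,-1,42],[0,-1,60],[0,-1,78],[0,-1,94],[0,-1,108],[0,-1,118],[0,-1,123],[0,-1,123]], "dr": [[0,0,0.02],[0,0,0.05],[0,0,0.075],[0,0,0.075],[0,0,0.075],[0,0,0.075],[0,0,0.075],[0,0,0.075],[0,0,0.075],[0,0,0.075]]}}

```text
time: 12.22
position: [0.5081, -0.0839, 0.0738]
tool_rot: [-0.353, -3.119, 0.001]
ft_force: [-0.4, -0.8, -0.0]
grip_width: 0.806
grip_force: 0.0
```

Call:
{"method": "send_rows", "body": {"xyz": [[0,0,0],[0,0,0],[0,0,0],[0,0,0],[0,0,0],[0,0,0],[0,0,0],[0,0,0],[0,0,0],[0,0,0]], "dr": [[0,0,0],[0,0,0],[0,0,0],[0,0,0],[0,0,0],[0,0,0],[0,0,0],[0,0,0],[0,0,0],[0,0,0]], "jaw": 30, "grip_force": 50}}

```text
time: 13.05
position: [0.5095, -0.0834, 0.0755]
tool_rot: [0.351, 3.121, 0.001]
ft_force: [-0.2, 1.9, 3.8]
grip_width: 0.456
grip_force: 50.0
```

```bash
cat > q.py <<'E'
from h import *
import sys
a=[]
for i in range(4):
    st=get_state(); a.append([st["torque"][2],st["joint_torque"][6]]); get_image("scene")
M=R.from_rotvec(st["tool_rot"]).as_matrix()
print("t %.2f yaw %.2f j7 %.2f"%(st["time"],np.degrees(np.arctan2(M[1,1],M[0,1])),st["joint_positions"][6]),"pos",st["position"].round(4),"F",st["ft_force"].round(1),"w %.1f"%(87*st["grip_width"]),"Tz,tau7",np.mean(a,0).round(3),np.std(a,0).round(3))
E
python3 q.py
```

```text
t 13.20 yaw 77.15 j7 1.55 pos [ 0.5094 -0.0834  0.0755] F [-0.3  2.8  5.1] w 39.8 Tz,tau7 [ 0.229 -0.222] [0.01  0.006]
```

The grip on the flats reads 39.8 mm. Now I'll turn clockwise, which is positive about the tool's z.

Call:
{"method": "send_rows", "body": {"xyz": [[0,0,0],[0,0,0],[0,0,0],[0,0,0],[0,0,0],[0,0,0],[0,0,0],[0,0,0],[0,0,0],[0,0,0]], "dr": [[0,0,0.03],[0,0,0.07],[0,0,0.12],[0,0,0.17],[0,0,0.22],[0,0,0.27],[0,0,0.32],[0,0,0.36],[0,0,0.39],[0,0,0.4]]}}

```text
time: 14.08
position: [0.5096, -0.083, 0.0755]
tool_rot: [0.966, 2.989, 0.002]
ft_force: [-0.0, 3.4, 5.0]
grip_width: 0.455
grip_force: 50.0
```

```bash
python3 q.py
```

```text
t 14.23 yaw 54.24 j7 1.16 pos [ 0.5096 -0.083   0.0755] F [-0.2  3.6  4.6] w 39.9 Tz,tau7 [ 0.241 -0.277] [0.067 0.101]
```

Call:
{"method": "send_rows", "body": {"xyz": [[0,0,0],[0,0,0],[0,0,0],[0,0,0],[0,0,0],[0,0,0],[0,0,0],[0,0,0],[0,0,0],[0,0,0]], "dr": [[0,0,0.02],[0,0,0.04],[0,0,0.06],[0,0,0.08],[0,0,0.1],[0,0,0.12],[0,0,0.14],[0,0,0.16],[0,0,0.18],[0,0,0.2]]}}

```text
time: 15.12
position: [0.5098, -0.0828, 0.0755]
tool_rot: [1.26, 2.877, 0.003]
ft_force: [0.3, 4.9, 4.9]
grip_width: 0.456
grip_force: 50.0
```

```bash
cat > q1.py <<'E'
from h import *
st=get_state(); M=R.from_rotvec(st["tool_rot"]).as_matrix()
yaw=np.degrees(np.arctan2(M[1,1],M[0,1])); print("t %.2f turned %.3f"%(st["time"],np.radians((77.15-yaw)%360)),"j7 %.2f"%st["joint_positions"][6],"Tz %.3f tau7 %.3f"%(st["torque"][2],st["joint_torque"][6]),"qd7 %.2f"%st["qd"][6],"F",st["ft_force"].round(1),"w %.1f"%(87*st["grip_width"]))
E
python3 q1.py
```

```text
t 15.12 turned 0.601 j7 0.97 Tz 0.312 tau7 -0.092 qd7 -0.23 F [0.3 4.9 4.9] w 39.7
```

Call:
{"method": "send_rows", "body": {"xyz": [[0,0,0],[0,0,0],[0,0,0],[0,0,0],[0,0,0],[0,0,0],[0,0,0],[0,0,0],[0,0,0],[0,0,0]], "dr": [[0,0,0.02],[0,0,0.04],[0,0,0.06],[0,0,0.08],[0,0,0.1],[0,0,0.12],[0,0,0.14],[0,0,0.16],[0,0,0.18],[0,0,0.2]]}}

```text
time: 15.95
position: [0.51, -0.0827, 0.0755]
tool_rot: [1.54, 2.737, 0.003]
ft_force: [1.9, 5.4, 4.3]
grip_width: 0.455
grip_force: 50.0
```

```bash
python3 q1.py
```

```text
t 15.95 turned 0.801 j7 0.77 Tz 0.292 tau7 -0.093 qd7 -0.23 F [1.9 5.4 4.3] w 39.6
```

Call:
{"method": "send_rows", "body": {"xyz": [[0,0,0],[0,0,0],[0,0,0],[0,0,0],[0,0,0],[0,0,0],[0,0,0],[0,0,0],[0,0,0],[0,0,0]], "dr": [[0,0,0.01],[0,0,0.02],[0,0,0.03],[0,0,0.04],[0,0,0.05],[0,0,0.06],[0,0,0.07],[0,0,0.08],[0,0,0.09],[0,0,0.1]]}}

```text
time: 16.78
position: [0.5101, -0.0826, 0.0755]
tool_rot: [1.675, 2.657, 0.003]
ft_force: [0.7, 4.6, 4.8]
grip_width: 0.454
grip_force: 50.0
```

```bash
python3 q1.py
```

```text
t 16.78 turned 0.900 j7 0.68 Tz 0.301 tau7 -0.214 qd7 -0.12 F [0.7 4.6 4.8] w 39.5
```

Call:
{"method": "send_rows", "body": {"xyz": [[0,0,0],[0,0,0],[0,0,0],[0,0,0],[0,0,0],[0,0,0],[0,0,0],[0,0,0],[0,0,0],[0,0,0]], "dr": [[0,0,0.01],[0,0,0.02],[0,0,0.03],[0,0,0.04],[0,0,0.05],[0,0,0.06],[0,0,0.07],[0,0,0.08],[0,0,0.09],[0,0,0.1]]}}

```text
time: 17.62
position: [0.5102, -0.0826, 0.0755]
tool_rot: [1.805, 2.57, 0.004]
ft_force: [1.1, 4.6, 3.9]
grip_width: 0.458
grip_force: 50.0
```

```bash
python3 q1.py
```

```text
t 17.62 turned 1.000 j7 0.58 Tz 0.394 tau7 -0.226 qd7 -0.12 F [1.1 4.6 3.9] w 39.9
```

Call:
{"method": "send_rows", "body": {"xyz": [[0,0,0],[0,0,0],[0,0,0],[0,0,0],[0,0,0],[0,0,0],[0,0,0],[0,0,0],[0,0,0],[0,0,0]], "dr": [[0,0,0.01],[0,0,0.02],[0,0,0.03],[0,0,0.04],[0,0,0.05],[0,0,0.06],[0,0,0.07],[0,0,0.08],[0,0,0.09],[0,0,0.1]]}}

```text
time: 18.45
position: [0.5103, -0.0826, 0.0755]
tool_rot: [1.931, 2.477, 0.004]
ft_force: [2.9, 5.4, 4.3]
grip_width: 0.454
grip_force: 50.0
```

```bash
python3 q1.py
```

```text
t 18.45 turned 1.100 j7 0.48 Tz 0.397 tau7 -0.226 qd7 -0.11 F [2.9 5.4 4.3] w 39.5
```

Call:
{"method": "send_rows", "body": {"xyz": [[0,0,0],[0,0,0],[0,0,0],[0,0,0],[0,0,0],[0,0,0],[0,0,0],[0,0,0],[0,0,0],[0,0,0]], "dr": [[0,0,0.01],[0,0,0.02],[0,0,0.03],[0,0,0.04],[0,0,0.05],[0,0,0.06],[0,0,0.07],[0,0,0.08],[0,0,0.09],[0,0,0.1]]}}

```text
time: 19.28
position: [0.5104, -0.0825, 0.0755]
tool_rot: [2.053, 2.377, 0.004]
ft_force: [2.3, 5.8, 3.5]
grip_width: 0.457
grip_force: 50.0
```

```bash
python3 q1.py
```

```text
t 19.28 turned 1.200 j7 0.39 Tz 0.369 tau7 -0.226 qd7 -0.11 F [2.3 5.8 3.5] w 39.8
```

Call:
{"method": "send_rows", "body": {"xyz": [[0,0,0],[0,0,0],[0,0,0],[0,0,0],[0,0,0],[0,0,0],[0,0,0],[0,0,0],[0,0,0],[0,0,0]], "dr": [[0,0,0.01],[0,0,0.02],[0,0,0.03],[0,0,0.04],[0,0,0.05],[0,0,0.06],[0,0,0.07],[0,0,0.08],[0,0,0.09],[0,0,0.1]]}}

```text
time: 20.12
position: [0.5105, -0.0825, 0.0755]
tool_rot: [2.169, 2.271, 0.005]
ft_force: [3.1, 5.6, 3.6]
grip_width: 0.454
grip_force: 50.0
```

```bash
python3 q1.py; python3 q.py
```

```text
t 20.12 turned 1.300 j7 0.29 Tz 0.353 tau7 -0.226 qd7 -0.12 F [3.1 5.6 3.6] w 39.5
t 20.27 yaw 2.65 j7 0.29 pos [ 0.5105 -0.0825  0.0755] F [3.4 4.8 2.2] w 39.6 Tz,tau7 [ 0.276 -0.26 ] [0.072 0.042]
```

Call:
{"method": "send_rows", "body": {"xyz": [[0,0,0],[0,0,0],[0,0,0],[0,0,0],[0,0,0],[0,0,0],[0,0,0],[0,0,0],[0,0,0],[0,0,0]], "dr": [[0,0,0.01],[0,0,0.02],[0,0,0.03],[0,0,0.04],[0,0,0.05],[0,0,0.06],[0,0,0.07],[0,0,0.08],[0,0,0.09],[0,0,0.1]]}}

```text
time: 21.15
position: [0.5106, -0.0825, 0.0755]
tool_rot: [2.279, 2.16, 0.005]
ft_force: [3.0, 5.8, 2.6]
grip_width: 0.45
grip_force: 50.0
```

```bash
python3 q1.py
```

```text
t 21.15 turned 1.400 j7 0.19 Tz 0.393 tau7 -0.226 qd7 -0.11 F [3.  5.8 2.6] w 39.1
```

Call:
{"method": "send_rows", "body": {"xyz": [[0,0,0],[0,0,0],[0,0,0],[0,0,0],[0,0,0],[0,0,0],[0,0,0],[0,0,0],[0,0,0],[0,0,0]], "dr": [[0,0,0.01],[0,0,0.02],[0,0,0.03],[0,0,0.04],[0,0,0.05],[0,0,0.06],[0,0,0.07],[0,0,0.08],[0,0,0.09],[0,0,0.1]]}}

```text
time: 21.98
position: [0.5107, -0.0825, 0.0755]
tool_rot: [2.384, 2.044, 0.005]
ft_force: [3.4, 4.8, 2.7]
grip_width: 0.458
grip_force: 50.0
```

```bash
python3 q1.py
```

```text
t 21.98 turned 1.500 j7 0.10 Tz 0.529 tau7 -0.381 qd7 -0.11 F [3.4 4.8 2.7] w 39.8
```

Call:
{"method": "send_rows", "body": {"xyz": [[0,0,0],[0,0,0],[0,0,0],[0,0,0],[0,0,0],[0,0,0],[0,0,0],[0,0,0],[0,0,0],[0,0,0]], "dr": [[0,0,0.01],[0,0,0.02],[0,0,0.03],[0,0,0.04],[0,0,0.05],[0,0,0.06],[0,0,0.07],[0,0,0.08],[0,0,0.09],[0,0,0.1]]}}

```text
time: 22.82
position: [0.5108, -0.0826, 0.0755]
tool_rot: [2.483, 1.922, 0.005]
ft_force: [3.3, 6.2, 2.0]
grip_width: 0.454
grip_force: 50.0
```

```bash
python3 q1.py
```

```text
t 22.82 turned 1.600 j7 0.00 Tz 0.466 tau7 -0.386 qd7 -0.11 F [3.3 6.2 2. ] w 39.5
```

Call:
{"method": "send_rows", "body": {"xyz": [[0,0,0],[0,0,0],[0,0,0],[0,0,0],[0,0,0],[0,0,0],[0,0,0],[0,0,0],[0,0,0],[0,0,0]], "dr": [[0,0,0.01],[0,0,0.02],[0,0,0.03],[0,0,0.04],[0,0,0.05],[0,0,0.06],[0,0,0.07],[0,0,0.08],[0,0,0.09],[0,0,0.1]]}}

```text
time: 23.65
position: [0.5109, -0.0826, 0.0755]
tool_rot: [2.576, 1.796, 0.006]
ft_force: [3.8, 4.7, 0.7]
grip_width: 0.457
grip_force: 50.0
```

```bash
python3 q1.py
```

```text
t 23.65 turned 1.700 j7 -0.09 Tz 0.522 tau7 -0.398 qd7 -0.12 F [3.8 4.7 0.7] w 39.7
```

Joint 7 torque jumped 0.15 Nm between 1.4 and 1.5 rad, then followed the 0.12 Nm/rad slope, so the bite is at about 1.43 rad. An eighth of a turn more ends at about 2.22 rad, which leaves 0.52 rad to go.

Call:
{"method": "send_rows", "body": {"xyz": [[0,0,0],[0,0,0],[0,0,0],[0,0,0],[0,0,0],[0,0,0],[0,0,0],[0,0,0],[0,0,0],[0,0,0]], "dr": [[0,0,0.05],[0,0,0.11],[0,0,0.17],[0,0,0.23],[0,0,0.29],[0,0,0.35],[0,0,0.41],[0,0,0.46],[0,0,0.5],[0,0,0.52]]}}

```text
time: 24.48
position: [0.5114, -0.0829, 0.0756]
tool_rot: [2.952, 1.071, 0.007]
ft_force: [6.6, 4.3, -0.1]
grip_width: 0.456
grip_force: 50.0
```

```bash
python3 q1.py;python3 q.py
```

```text
t 24.48 turned 2.221 j7 -0.59 Tz 0.616 tau7 -0.533 qd7 -0.20 F [ 6.6  4.3 -0.1] w 39.7
t 24.63 yaw -50.06 j7 -0.59 pos [ 0.5114 -0.0829  0.0755] F [ 5.4  4.2 -0.5] w 39.5 Tz,tau7 [ 0.424 -0.44 ] [0.13  0.112]
```

Call:
{"method": "send_rows", "body": {"xyz": [[0,0,0],[0,0,0],[0,0,0],[0,0,0],[0,0,0],[0,0,0],[0,0,0],[0,0,0],[0,0,0],[0,0,0]], "dr": [[0,0,0],[0,0,0],[0,0,0],[0,0,0],[0,0,0],[0,0,0],[0,0,0],[0,0,0],[0,0,0],[0,0,0]], "jaw": 70}}

```text
time: 25.52
position: [0.509, -0.0839, 0.0751]
tool_rot: [-2.953, -1.073, -0.0]
ft_force: [0.2, 0.4, 0.2]
grip_width: 0.805
grip_force: 0.0
```

Call:
{"method": "send_rows", "body": {"xyz": [[0,0,-5],[0,0,-12],[0,0,-25],[0,0,-40],[0,0,-58],[0,0,-76],[0,0,-94],[0,0,-110],[0,0,-118],[0,0,-120]], "dr": [[0,0,0],[0,0,0],[0,0,0],[0,0,0],[0,0,0],[0,0,0],[0,0,0],[0,0,0],[0,0,0],[0,0,0]]}}

```text
time: 26.35
position: [0.5101, -0.0841, 0.1971]
tool_rot: [2.952, 1.072, 0.006]
ft_force: [-0.5, 0.6, 0.4]
grip_width: 0.81
grip_force: 0.0
```

```bash
python3 - <<'E'
from h import *
st,im=snap('wrist','w5.png'); st,t=snap('top','t5.png'); print(st["time"],st["position"],st["ft_force"])
g=cv2.imread('pics/t5.png')[90:260,215:425]
cv2.imwrite('pics/f.png',np.hstack([cv2.resize(cv2.imread('pics/w5.png'),(400,300)),cv2.resize(g,(400,300))]))
E
```

```text
26.4 [ 0.50964631 -0.0839862   0.19627198] [-0.01828458  0.1024519  -0.00727259]
```

View pics/f.png

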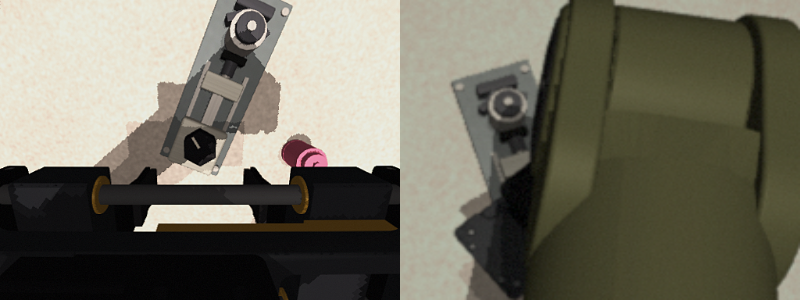

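The cell stands upright in the V with the pad pressed against it, and the knob's line has turned. Before handing in I'll check the knob angle.

```bash
python3 - <<'E'
from h import *
st=get_state(); g=cv2.cvtColor(cv2.imread('pics/w5.png'),cv2.COLOR_BGR2GRAY)
m=np.zeros_like(g); cv2.circle(m,(256,187),15,255,-1)
n,l,s,c=cv2.connectedComponentsWithStats(((g>110)&(m>0)).astype(np.uint8)); k=1+np.argmax(s[1:,4]); ys,xs=np.nonzero(l==k)
P=np.array([ray("wrist",x,y,.084,st)[:2] for x,y in zip(xs,ys)]); v=np.linalg.svd(P-P.mean(0))[2][0]
yaw=np.degrees(np.arctan2(v[1],v[0])); print(len(xs),s[k],"yaw",yaw,"turned rad",np.radians((17.06-yaw)%180))
E
```

```text
39 [246 176  10  14  39] yaw 71.12847553547535 turned rad 2.1979197339617444
```

The knob held at 2.20 rad of turn, about 0.77 rad past the bite. I'll hand the job in.

```bash
python3 -c "
from bench import *
print(close_job())"
```

```text
the job is handed in; nothing more can be done
None
```

The job is handed in: the cell stands upright in the nest, and the knob was tightened about 0.77 rad (44°) past the bite and let go; no verdict came back.

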